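Open the wide dust-extraction gate

ROBOT

A 6-joint arm with a two-finger parallel gripper is mounted at the origin on the work surface; the furniture and walls round the work are solid. World frame = base frame: x ahead of the robot, y to its left, z up, the work surface at z = 0. Lengths are in mm, angles in rad, forces in N, time in s.
With the tool pointing down it reaches from about 275 to 825 mm from the base axis. Payload 5.2 kg.
Tool frame: the origin (TCP) lies midway between the tips of the shut fingers; the grasp point (between the pads) lies 19 mm behind it; z points along the fingers, y is the direction in which the jaws open and shut (so a half turn about z gives the same grasp; the last joint's range is limited). The gripper opens to 93 mm and grips with 3 to 60 N. Pads are 15 mm wide; open, the fingers measure 128 mm over their backs; the gripper's body (75 mm by 188 mm) begins 65 mm behind the grasp point.
Start: joints at [1.145, 0.259, 1.535, -0, 1.348, -0.203], TCP at [121.506, 536.415, 218.653] pointing down, gripper open.
Joint ranges: [-3.14, 3.14], [-0.91, 2.08], [0.19, 2.58], [-1.22, 4.36], [0.22, 2.71], [-3.12, 3.12]. Speed limits (rad/s): [2.57, 2.57, 3.14, 3.14, 3.14, 3.14].

INTERFACE

Orientations are given as a unit quaternion [w, x, y, z].
In Python, from station import * gives the robot as it stands.
- The arm moves only by the tool send_rows, never from a script. Its argument "moves" is a list that holds one entry, the list of rows, each a list of 7 numbers: the gripper command: -1 is fully open, 1 is shut, values between are in proportion, then the shift along the tool's x, y, z as a fraction of full scale, then the turn, a rotation vector about the tool's x, y, z as a fraction of full scale. A call has exactly 8 rows; each row is the pose to reach, as a shift and turn from the pose measured when the call began, along the tool's axes at that moment; what a row does not reach only later rows make up. Full scale, the value 1, is 75 cm for a shift and pi/2 rad for a turn. A row lasts 1/10 s, in which the tool goes at most 50 mm and 8.59 degrees, less where a joint would pass 70% of its speed; a pose out of reach is approached as far as the arm can. A call with a number of a shift or a turn outside -1 to 1 is refused whole. A call with a gripper value outside its range is refused whole. The fingers move at their own pace and stop on an object; "newtons" is the grip in N (left out, the last holds). Time passes only in rows, so rows that repeat a pose let the fingers close, or fill a call up. It gives the time, the measured TCP pose, the force and the opening at its end, in the units of the state.
- get_obs(): the state, without advancing time (a new reading comes with each control period).
- snapshot(name): name is "scene" or "top" or "wrist"; returns a dict with "pixels" (480x640x3 uint8, red, green, blue), "fx", "fy", "cx", "cy" (pixels), "origin" and "orientation" of the camera in the world; the wrist camera has in their place "mount" (4x4, takes a point from camera to tool coordinates, whose origin is the TCP and whose axes are the flange's). Camera axes: x right, y up, looking along -z (the intrinsics and any distortion apply to the point x, -y, -z); pixel columns grow to the right and rows downward; lengths in mm; the calibration is good to about 2 mm. A picture is of the moment at which its call begins: read the wrist's pose just before it. There is no depth.
- close_job(): hands the job in, once; it reports no verdict.
The state is a dict: "clock": time; "joints": joint angles; "joint_vel": joint speeds; "effort": joint torques, N m; "ee_pos": TCP position; "tcp_rot": TCP orientation; "force": force on the tool from outside, world axes, zero at the start; "wrist_torque": the same for the moment, N m; "gripper_width": finger opening in mm.
Only numpy, scipy, OpenCV 4.12 (cv2) and the standard library are available. Lean on these libraries where they do the work, as an engineer would, in place of code of your own. Each camera call takes 0.05 s, during which the arm holds its last target.

TASK

Two dust-extraction gates are screwed to the bench. On the one with the wide outlet pipe, squeeze the two upright ears of its top collar together and, keeping them squeezed, turn the collar counter-clockwise (seen from above) all the way to its stop so that the gate is open, then let go. Leave the gate with the narrow pipe shut.

Things in the scene. Friction and masses are not known exactly. Their poses are not given: they have to be found in the camera images.
- gate_wide_grip (a point): Grip point of the gate to open, whose level outlet pipe is 60 mm across: on the axis of its black collar, half-way between the collar's two upright ears, 118 mm above the bench (ear tops 142 mm). z up; y runs through both ears (squeeze along it) and turns with the collar. A fixed rim 88 mm across round the ears' feet is 89 mm high, a hub between the ears 101 mm: keep fingertips above the rim.
- gate_wide_collar (a joint): Turn of the wide gate's collar, rad: 0 shut, growing counter-clockwise from above to the stop at 1.25, open; light friction. Ears 24 mm wide, 6 mm thick, outer faces 58 mm apart at rest; each slides 10 mm inward on a light spring (2 to 7 N), 38 mm apart when fully squeezed. Locked until both are 4 to 5 mm in; past about 0.97 they spring out into the open slot when let go.
- gate_narrow_grip (a point): The same point on the other gate, alike but for its outlet pipe, only 30 mm across; leave it shut. Both gates are round grey plastic drums, 88 mm across and 79 mm high without the rim, on a 120 mm flange fixed to the bench; the pipe's mouth is 103 mm from the drum's axis, the pipe's axis 43 mm above the bench.
- gate_narrow_collar (a joint): Turn of the narrow gate's collar, rad: 0 shut, 1.25 fully open; it must stay shut.

How it is judged:
By the outcome, as a careful person would: the job done as asked, in the order asked, and still so for the second after the job is handed in, with the robot touching nothing.
It also fails if it takes over 32 s, if anything falls off the work surface, if the arm or the gripper's body presses on something with over 40 N, if the wrist force passes 120 N, or if a joint passes its speed limit or range.

## Working session

There is one attempt and no reset: what is moved stays moved. The work goes in short steps, Python scripts to look and compute and a tool call to move; the robot and the scene stay as the last step left them, time stands still between calls to the robot, and variables do not carry over. Pictures are saved under pics/ and viewed, and the job is handed in when it is done.

Besides the shell and the picture viewer there is one more tool, called after "Call:" as name(argument=value, ...) on one line, values as JSON. send_rows: Moves the arm, as the interface text tells. Its arguments: {"type":"object","properties":{"moves":{"type":"array","items":{"type":"array","items":{"type":"array","items":{"type":"number","minimum":-1,"maximum":1}}}},"newtons":{"type":"number"}},"required":["moves"]}

```bash
mkdir -p pics; python3 - <<'E'
from station import *
import cv2,json
o=get_obs();print(o)
for n in ["scene","top"]:
    s=snapshot(n);cv2.imwrite(f"pics/{n}0.png",s["pixels"][:,:,::-1]);print(n,{k:v for k,v in s.items() if k!="pixels"})
E
```

```text
{'clock': 0.0, 'joints': array([ 1.14518531e+00,  2.59321581e-01,  1.53607992e+00, -1.97265111e-05,
        1.34801064e+00, -2.02790083e-01]), 'joint_vel': array([-1.42946969e-03, -4.35973054e-04, -2.88298276e-04,  7.16123457e-04,
        1.59677947e-03,  7.84118029e-05]), 'effort': array([-3.99888404e-04, -4.37318194e+01, -2.84004557e+01,  7.18721864e-02,
        4.15190379e-02, -1.61045350e-04]), 'ee_pos': array([121.28552521, 535.89321427, 217.83051743]), 'tcp_rot': array([-2.72016103e-04,  1.11177912e-01,  9.93800103e-01, -8.68180848e-04]), 'force': array([ 1.38325337,  0.44515719, -0.46381215]), 'wrist_torque': array([ 0.06478966, -0.02375228, -0.05138505]), 'gripper_width': 93.00008017244433}
scene {'fx': 513.4609497476459, 'fy': 513.4609497476459, 'cx': 315.7887612735799, 'cy': 236.2533441260118, 'origin': array([268.74872234, 630.61844754, 710.25087911]), 'orientation': array([-0.20178178, -0.089853  ,  0.43059395,  0.87509965])}
top {'fx': 488.7212752371831, 'fy': 488.7212752371831, 'cx': 316.67066590116303, 'cy': 239.76217534238137, 'origin': array([ 393.33581151,   -2.57153735, 1085.21357941]), 'orientation': array([-0.69424047, -0.06875878,  0.0537212 ,  0.71443434])}
```

View pics/scene0.png

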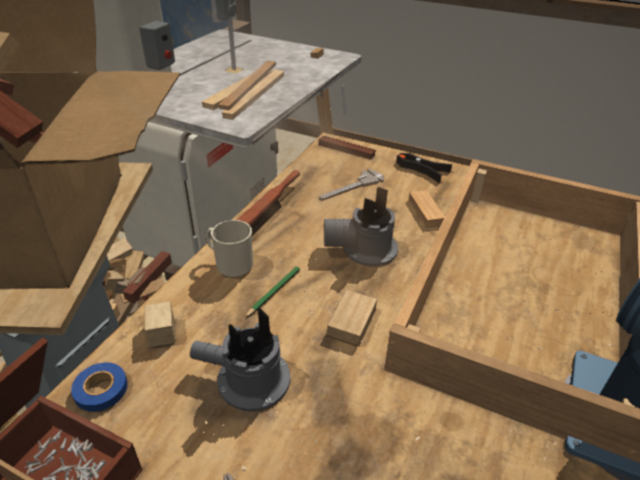

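View pics/top0.png

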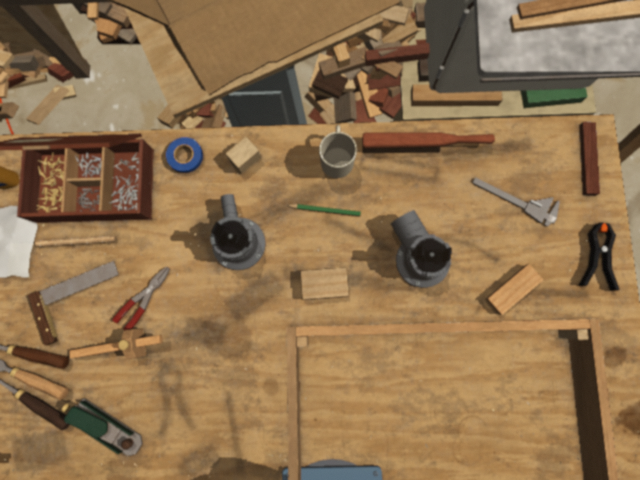

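The wide-pipe gate is at top px (430,255) and scene px (375,235). The narrow one is at top (235,240). I'll zoom in for the ears.

```bash
cat > h.py <<'E'
import numpy as np,cv2
from scipy.spatial.transform import Rotation as R
def rot(q): return R.from_quat([q[1],q[2],q[3],q[0]])
def ray(s,u,v):
    d=np.array([(u-s['cx'])/s['fx'],-(v-s['cy'])/s['fy'],-1.]);return rot(s['orientation']).apply(d)
def atz(s,u,v,z):
    d=ray(s,u,v);o=np.array(s['origin']);return o+d*(z-o[2])/d[2]
def proj(s,P):
    p=rot(s['orientation']).inv().apply(np.atleast_2d(P)-s['origin']);return np.c_[s['cx']+s['fx']*p[:,0]/-p[:,2],s['cy']-s['fy']*p[:,1]/-p[:,2]]
E
python3 - <<'E'
from station import *
import cv2
from h import *
s=snapshot("top");t=snapshot("scene")
a=cv2.resize(s["pixels"][190:310,370:490],(480,480),interpolation=cv2.INTER_CUBIC)
b=cv2.resize(t["pixels"][180:270,315:405],(480,480),interpolation=cv2.INTER_CUBIC) if 0 else None
b=cv2.resize(t["pixels"][170:290,315:395+10],(360,480),interpolation=cv2.INTER_CUBIC)
cv2.imwrite("pics/z1.png",cv2.cvtColor(np.hstack([a,b[:,:300]]),cv2.COLOR_RGB2BGR))
print(atz(s,430,255,118),atz(s,425,262,0),atz(s,232,236,118), atz(t,375,205,118))
E
```

```text
[ 525.42553622 -208.6070883   118.        ] [ 526.16902039 -221.63676229    0.        ] [576.07000304 186.67036739 118.        ] [ 525.14474078 -211.24572463  118.        ]
```

View pics/z1.png

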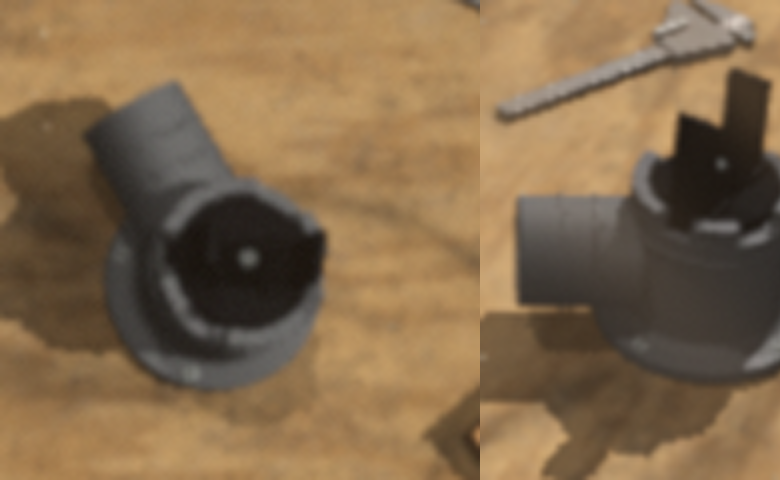

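```bash
cat >> h.py <<'E'
def rows(o,P,dyaw_toolz):
    r=rot(o['tcp_rot']);d=r.inv().apply(np.array(P)-o['ee_pos'])/750
    print('shift',d.round(4),'turnz',round(dyaw_toolz/(np.pi/2),4),'dist',np.linalg.norm(d)*750)
E
python3 - <<'E'
from station import *
from h import *
w=snapshot("wrist");print(w['mount'].round(3),w['fx'],w['cx'],w['cy'],[k for k in w])
o=get_obs();print(rot(o['tcp_rot']).as_matrix().round(3))
rows(o,[323,163,290],0)
rows(o,[255,290,290],0)
E
```

```text
[[ 0.00000e+00  9.67000e-01  2.55000e-01  7.01270e+01]
 [ 1.00000e+00 -0.00000e+00  1.00000e-03  7.48000e-01]
 [ 1.00000e-03  2.55000e-01 -9.67000e-01 -1.66088e+02]
 [ 0.00000e+00  0.00000e+00  0.00000e+00  1.00000e+00]] 400.2860403824027 315.10013864003156 242.03440915883874 ['pixels', 'fx', 'fy', 'cx', 'cy', 'mount']
[[-0.975  0.221 -0.   ]
 [ 0.221  0.975 -0.001]
 [ 0.    -0.001 -1.   ]]
shift [-0.3721 -0.426  -0.0954] turnz 0.0 dist 430.1862006802208
shift [-0.2462 -0.2809 -0.0955] turnz 0.0 dist 289.14490359871394
```

Call:
send_rows(moves=[[[-1,-0.04,-0.05,-0.06,0,0,0.08],[-1,-0.08,-0.1,-0.09,0,0,0.16],[-1,-0.12,-0.14,-0.09,0,0,0.25],[-1,-0.17,-0.19,-0.09,0,0,0.33],[-1,-0.21,-0.24,-0.09,0,0,0.41],[-1,-0.25,-0.28,-0.09,0,0,0.49],[-1,-0.29,-0.33,-0.09,0,0,0.57],[-1,-0.34,-0.38,-0.09,0,0,0.65]]])

```text
clock: 1.05
ee_pos: [305.4, 202.8, 286.2]
tcp_rot: [0.0, 0.584, 0.811, -0.0]
force: [1.0, 0.8, -0.7]
gripper_width: 92.8
```

```bash
python3 - <<'E'
from station import *
from h import *
o=get_obs();print(o['clock'],o['ee_pos'],o['joints'].round(3),rot(o['tcp_rot']).as_matrix().round(3))
rows(o,[525,-210,270],0)
E
```

```text
1.05 [305.4310963  202.84984252 286.19555521] [ 2.800e-01 -1.300e-01  1.791e+00 -1.000e-03  1.480e+00 -4.300e-02] [[-0.317  0.948  0.001]
 [ 0.948  0.317 -0.   ]
 [-0.001  0.    -1.   ]]
shift [-0.6149  0.1032  0.022 ] turnz 0.0 dist 467.88651610200975
```

Call:
send_rows(moves=[[[-1,-0.06,0.01,0,0,0,0.08],[-1,-0.12,0.02,0,0,0,0.17],[-1,-0.18,0.03,0,0,0,0.26],[-1,-0.24,0.04,0,0,0,0.35],[-1,-0.3,0.05,0,0,0,0.44],[-1,-0.36,0.06,0,0,0,0.53],[-1,-0.42,0.07,0,0,0,0.62],[-1,-0.48,0.08,0,0,0,0.7]]])

```text
clock: 1.85
ee_pos: [476.9, -121.5, 286.4]
tcp_rot: [0.0, 0.923, 0.384, 0.0]
force: [1.5, 1.3, -0.1]
gripper_width: 93.0
```

```bash
python3 - <<'E'
from station import *
from h import *
o=get_obs();print(o['clock'],o['ee_pos'],o['joints'].round(3),rot(o['tcp_rot']).as_matrix().round(3))
rows(o,[525,-210,270],0)
w=snapshot('wrist');cv2.imwrite('pics/w1.png',w['pixels'][:,:,::-1])
E
```

```text
1.85 [ 476.90284008 -121.50795186  286.39395739] [-0.477  0.114  1.55  -0.     1.477  0.307] [[ 0.706  0.709  0.001]
 [ 0.709 -0.706 -0.   ]
 [ 0.     0.001 -1.   ]]
shift [-0.0384  0.1287  0.0219] turnz 0.0 dist 102.04382007222837
```

View pics/w1.png

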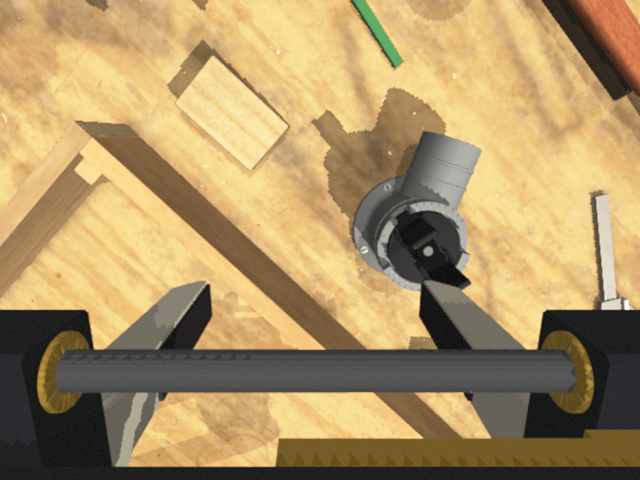

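```bash
python3 - <<'E'
from station import *
from h import *
o=get_obs();rows(o,[485,-210,290],0)
E
```

```text
shift [-0.0723  0.083  -0.0053] turnz 0.0 dist 82.63739634484817
```

Call:
send_rows(moves=[[[-1,-0.02,0.02,0,0,0,0.08],[-1,-0.04,0.04,0,0,0,0.16],[-1,-0.05,0.06,0,0,0,0.25],[-1,-0.07,0.08,-0.005,0,0,0.33],[-1,-0.072,0.083,-0.005,0,0,0.42],[-1,-0.072,0.083,-0.005,0,0,0.5],[-1,-0.072,0.083,-0.005,0,0,0.5],[-1,-0.072,0.083,-0.005,0,0,0.5]]])

```text
clock: 2.7
ee_pos: [485.0, -209.6, 289.6]
tcp_rot: [0.002, 1.0, -0.002, 0.001]
force: [-0.6, 0.3, -0.4]
gripper_width: 93.0
```

```bash
cat >> h.py <<'E'
def wcam(w,o):
    m=np.array(w['mount']);r=rot(o['tcp_rot'])
    q=(r*R.from_matrix(m[:3,:3])).as_quat()
    w['origin']=o['ee_pos']+r.apply(m[:3,3]);w['orientation']=np.array([q[3],q[0],q[1],q[2]]);return w
E
python3 - <<'E'
from station import *
from h import *
import pickle
o=get_obs();print(o['clock'],o['ee_pos'],o['joints'].round(3),rot(o['tcp_rot']).as_matrix().round(3))
w=wcam(snapshot('wrist'),o);pickle.dump((w,o),open('w2.pkl','wb'));cv2.imwrite('pics/w2.png',w['pixels'][:,:,::-1])
p=proj(w,[[525,-210,118]])[0];print(p)
u,v=p.astype(int);u0,v0=u-100,max(v-100,0)
a=w['pixels'][v0:v0+200,u0:u0+200];print(u0,v0)
cv2.imwrite('pics/w2z.png',cv2.resize(a,(600,600),interpolation=cv2.INTER_CUBIC)[:,:,::-1])
E
```

```text
2.7 [ 485.04670143 -209.59538505  289.64001782] [-0.617  0.179  1.465 -0.003  1.494  0.957] [[ 1.    -0.003  0.002]
 [-0.003 -1.    -0.004]
 [ 0.002  0.004 -1.   ]]
[314.90467084 175.31863508]
214 75
```

View pics/w2z.png

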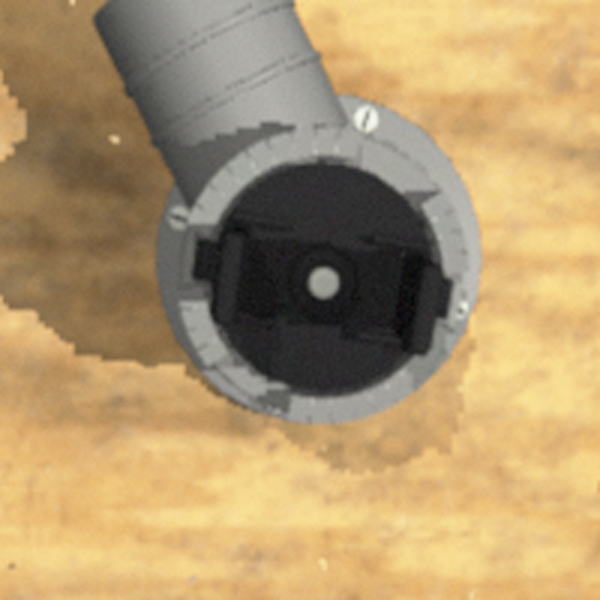

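View pics/w2.png

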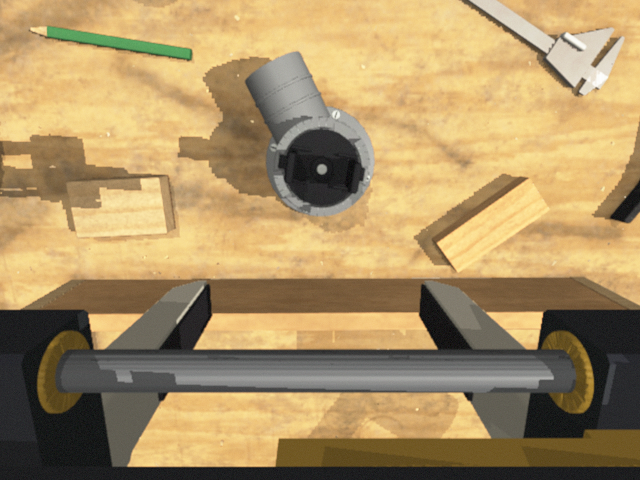

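```bash
cat > ov.py <<'E'
import pickle,sys
from h import *
w,o=pickle.load(open(sys.argv[1],'rb'))
x,y,th=map(float,sys.argv[2:5]);half=float(sys.argv[5]) if len(sys.argv)>5 else 29
print(atz(w,214+322/3,75+282/3,101))
ex=np.array([np.cos(th),np.sin(th),0]);ey=np.array([-np.sin(th),np.cos(th),0]);c=np.array([x,y,0])
u0,v0,k=214,75,3
img=cv2.resize(w['pixels'][v0:v0+200,u0:u0+200],(600,600),interpolation=cv2.INTER_CUBIC)
img=np.clip(img.astype(int)*1.6,0,255).astype(np.uint8)[:,:,::-1].copy()
def pl(P,col):
    p=((proj(w,P)-[u0,v0]+.5)*k).astype(int);cv2.polylines(img,[p],True,col,1)
t=np.linspace(0,2*np.pi,60)
pl(c+44*np.c_[np.cos(t),np.sin(t),0*t]+[0,0,89],(0,255,255))
pl(c+60*np.c_[np.cos(t),np.sin(t),0*t]+[0,0,6],(255,255,0))
for s in(1,-1):
    pl([c+ey*s*a+ex*b+[0,0,142] for a,b in((half,-12),(half,12),(half-6,12),(half-6,-12))],(0,255,0))
    pl([c+ey*s*a+ex*b+[0,0,95] for a,b in((half,-12),(half,12),(half-6,12),(half-6,-12))],(0,0,255))
p=((proj(w,c+[0,0,101])-[u0,v0])*k)[0].astype(int);cv2.circle(img,p,3,(255,0,255),-1)
cv2.imwrite(sys.argv[6],img)
E
python3 ov.py w2.pkl 525 -211.7 -0.14 29 pics/ov1.png
```

```text
[ 528.9183817 -215.7208265  101.       ]
```

View pics/ov1.png

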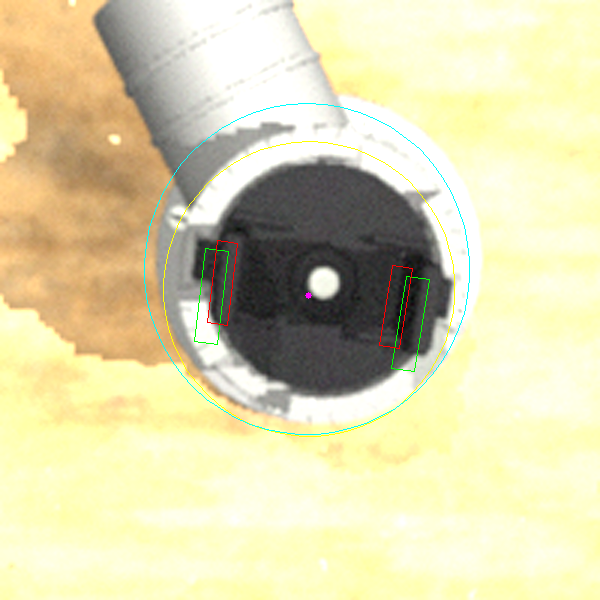

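```bash
python3 - <<'E'
from station import *
from h import *
s=snapshot('top');t=snapshot('scene')
print(atz(s,370+249/4-.5,190+258/4-.5,101),atz(t,315+(722-480)/4-.5,170+163/4-.5,101))
E
python3 ov.py w2.pkl 528.9 -215.7 -0.13 29 pics/ov2.png
```

```text
[ 529.68119612 -215.88451944  101.        ] [ 525.76652932 -217.18951583  101.        ]
[ 528.9183817 -215.7208265  101.       ]
```

View pics/ov2.png

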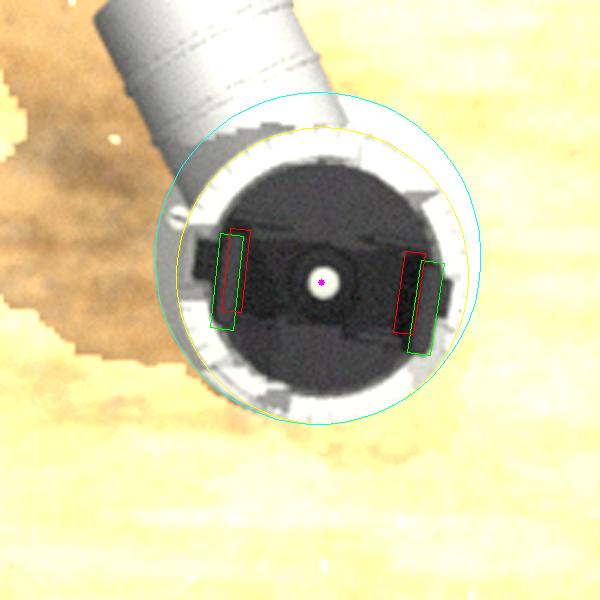

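```bash
python3 - <<'E'
from station import *
from h import *
o=get_obs();rows(o,[528.6,-215.8,170],.13);rows(o,[528.6,-215.8,101],.13)
E
```

```text
shift [0.0577 0.0073 0.1598] turnz 0.0828 dist 127.5675049015555
shift [0.0575 0.0069 0.2518] turnz 0.0828 dist 193.80865604013076
```

Call:
send_rows(moves=[[[-1,0.03,0.004,0.05,0,0,0.04],[-1,0.058,0.007,0.1,0,0,0.083],[-1,0.058,0.007,0.14,0,0,0.083],[-1,0.058,0.007,0.17,0,0,0.083],[-1,0.058,0.007,0.2,0,0,0.083],[-1,0.058,0.007,0.225,0,0,0.083],[-1,0.058,0.007,0.225,0,0,0.083],[-1,0.058,0.007,0.225,0,0,0.083]]])

```text
clock: 3.65
ee_pos: [529.0, -215.7, 121.4]
tcp_rot: [0.002, 0.998, -0.067, 0.001]
force: [-0.4, -0.5, 0.1]
gripper_width: 92.5
```

```bash
python3 - <<'E'
from station import *
from h import *
o=get_obs();print(o['clock'],o['ee_pos'],o['joints'].round(3),rot(o['tcp_rot']).as_matrix().round(3),o['force'])
rows(o,[528.6,-215.8,101],0)
w=snapshot('wrist');cv2.imwrite('pics/w3.png',w['pixels'][:,:,::-1])
E
```

```text
3.65 [ 529.03412759 -215.71736093  121.38313279] [-0.581  0.376  1.62  -0.003  1.142  1.126] [[ 0.991 -0.134  0.002]
 [-0.134 -0.991 -0.004]
 [ 0.002  0.004 -1.   ]] [-0.42386826 -0.50725371  0.0702383 ]
shift [-0.0006  0.0001  0.0272] turnz 0.0 dist 20.387922850558795
```

View pics/w3.png

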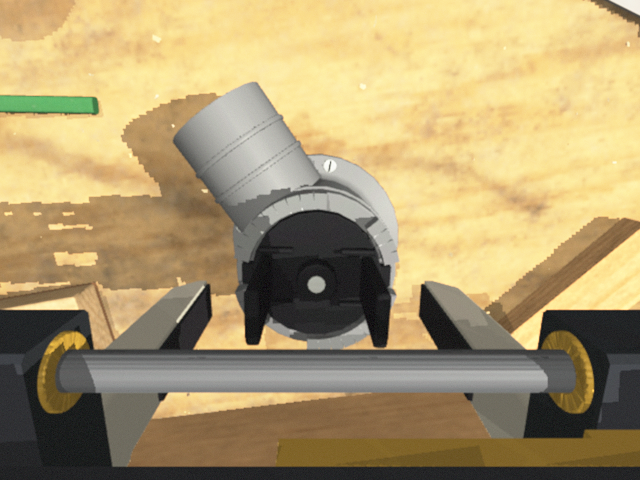

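Call:
send_rows(moves=[[[-1,0,0,0.013,0,0,0],[-1,0,0,0.027,0,0,0],[-1,0,0,0.027,0,0,0],[0,0,0,0.027,0,0,0],[0.3,0,0,0.027,0,0,0],[1,0,0,0.027,0,0,0],[1,0,0,0.027,0,0,0],[1,0,0,0.027,0,0,0]]], newtons=20)

```text
clock: 4.5
ee_pos: [529.7, -216.3, 102.1]
tcp_rot: [0.003, 0.998, -0.067, 0.002]
force: [-1.0, -0.5, 1.7]
gripper_width: 57.5
```

```bash
python3 - <<'E'
from station import *
from h import *
o=get_obs();print(o['clock'],o['ee_pos'],o['joints'].round(3),o['force'],o['gripper_width'],o['wrist_torque'])
w=snapshot('wrist');cv2.imwrite('pics/w4.png',w['pixels'][:,:,::-1]);print(get_obs()['gripper_width'])
E
```

```text
4.5 [ 529.72519945 -216.29679535  102.09874426] [-0.581  0.396  1.642 -0.003  1.097  1.126] [-1.04886699 -0.48201918  1.73642796] 57.54810130331979 [ 0.05379634  0.2317911  -0.02372529]
53.74234376319644
```

View pics/w4.png

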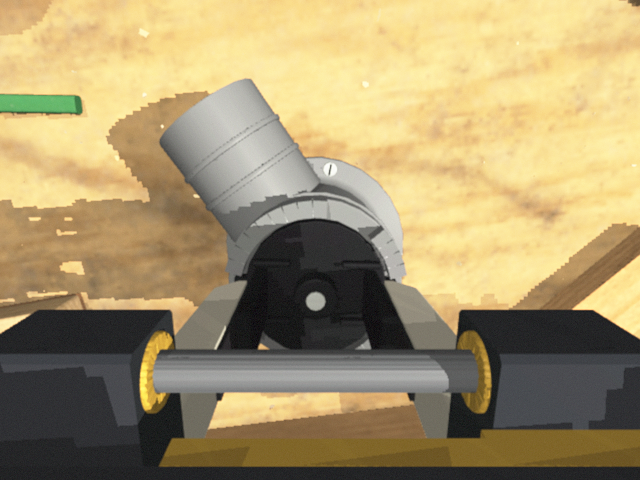

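Still closing; the pads have just met the ears on both sides. I'll hold for another call.

Call:
send_rows(moves=[[[1,0,0,0,0,0,0],[1,0,0,0,0,0,0],[1,0,0,0,0,0,0],[1,0,0,0,0,0,0],[1,0,0,0,0,0,0],[1,0,0,0,0,0,0],[1,0,0,0,0,0,0],[1,0,0,0,0,0,0]]])

```text
clock: 5.35
ee_pos: [529.8, -216.4, 102.4]
tcp_rot: [0.003, 0.998, -0.067, 0.002]
force: [-1.5, -0.5, 5.3]
gripper_width: 37.1
```

```bash
python3 - <<'E'
from station import *
from h import *
o=get_obs();print(o['clock'],o['ee_pos'],o['joints'].round(3),o['force'],o['gripper_width'],o['wrist_torque'])
rows(o,[529.2,-215.9,101.5],0)
E
```

```text
5.35 [ 529.78528616 -216.44530547  102.40857621] [-0.581  0.396  1.642 -0.003  1.097  1.126] [-1.50266138 -0.51619196  5.25273754] 37.06494784422462 [-0.10627002  0.44314819  0.05640846]
shift [-0.0009 -0.0006  0.0012] turnz 0.0 dist 1.210548906987639
```

Call:
send_rows(moves=[[[1,0,0,0,0,0,-0.04],[1,0,0,0,0,0,-0.1],[1,0,0,0,0,0,-0.16],[1,0,0,0,0,0,-0.22],[1,0,0,0,0,0,-0.28],[1,0,0,0,0,0,-0.34],[1,0,0,0,0,0,-0.4],[1,0,0,0,0,0,-0.4]]])

```text
clock: 6.15
ee_pos: [529.6, -215.7, 102.4]
tcp_rot: [0.003, 0.97, 0.245, 0.001]
force: [-1.8, 2.8, 4.5]
gripper_width: 37.1
```

```bash
python3 - <<'E'
from station import *
from h import *
o=get_obs();print(o['clock'],o['ee_pos'],o['joints'].round(3),o['force'],o['gripper_width'],o['wrist_torque'],rot(o['tcp_rot']).as_matrix().round(3))
w=snapshot('wrist');cv2.imwrite('pics/w5.png',w['pixels'][:,:,::-1])
E
```

```text
6.15 [ 529.63753961 -215.69837954  102.36665084] [-0.58   0.396  1.642 -0.002  1.098  0.497] [-1.83232231  2.80478958  4.54565133] 37.11714645807573 [0.50130127 0.42885044 0.02541458] [[ 0.88   0.475  0.003]
 [ 0.475 -0.88  -0.005]
 [ 0.001  0.006 -1.   ]]
```

View pics/w5.png

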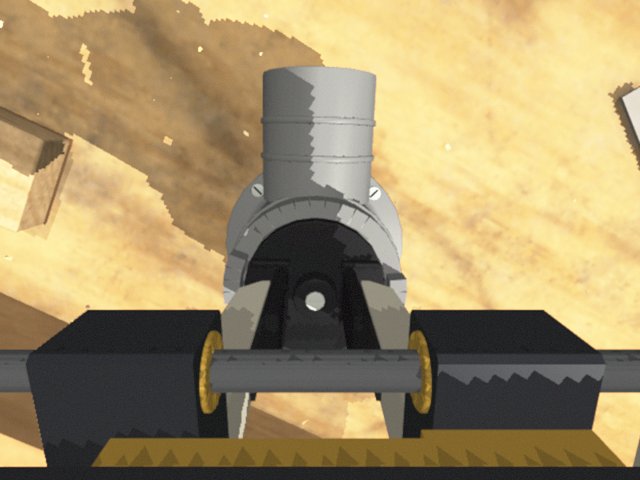

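The collar turns with the gripper: the ears stay vertical in the image while the pipe swings. I'll carry on to the stop.

Call:
send_rows(moves=[[[1,0,0,0,0,0,-0.06],[1,0,0,0,0,0,-0.12],[1,0,0,0,0,0,-0.18],[1,0,0,0,0,0,-0.24],[1,0,0,0,0,0,-0.3],[1,0,0,0,0,0,-0.35],[1,0,0,0,0,0,-0.38],[1,0,0,0,0,0,-0.4]]])

```text
clock: 7.0
ee_pos: [529.2, -215.1, 102.4]
tcp_rot: [0.002, 0.847, 0.531, 0.0]
force: [-3.0, 1.9, 5.6]
gripper_width: 37.2
```

```bash
python3 - <<'E'
from station import *
from h import *
o=get_obs();print(o['clock'],o['ee_pos'],o['joints'].round(3),o['force'],o['gripper_width'],o['wrist_torque'],rot(o['tcp_rot']).as_matrix().round(3))
E
```

```text
7.0 [ 529.18608959 -215.10681222  102.38069006] [-0.58   0.395  1.643 -0.002  1.099 -0.128] [-3.02522031  1.94509478  5.6059408 ] 37.15687847437064 [ 0.43886696  0.58820102 -0.06607844] [[ 0.436  0.9    0.002]
 [ 0.9   -0.436 -0.004]
 [-0.002  0.004 -1.   ]]
```

Call:
send_rows(moves=[[[1,0,0,0,0,0,-0.01],[1,0,0,0,0,0,-0.02],[1,0,0,0,0,0,-0.03],[1,0,0,0,0,0,-0.04],[1,0,0,0,0,0,-0.04],[1,0,0,0,0,0,-0.04],[1,0,0,0,0,0,-0.04],[1,0,0,0,0,0,-0.04]]])

```text
clock: 7.8
ee_pos: [529.1, -215.0, 102.4]
tcp_rot: [0.002, 0.83, 0.557, -0.0]
force: [-0.9, 0.7, 4.9]
gripper_width: 37.3
```

```bash
python3 - <<'E'
from station import *
from h import *
o=get_obs();print(o['clock'],o['ee_pos'],o['joints'].round(3),o['force'],o['gripper_width'],o['wrist_torque'],rot(o['tcp_rot']).as_matrix()[:,0].round(3))
w=snapshot('wrist');cv2.imwrite('pics/w6.png',w['pixels'][:,:,::-1])
E
```

```text
7.8 [ 529.13721732 -215.04416213  102.35878126] [-0.58   0.396  1.643 -0.002  1.099 -0.19 ] [-0.92512854  0.69036085  4.93965186] 37.2883947715685 [ 0.26527379  0.43659013 -0.74740799] [ 0.379  0.925 -0.002]
```

View pics/w6.png

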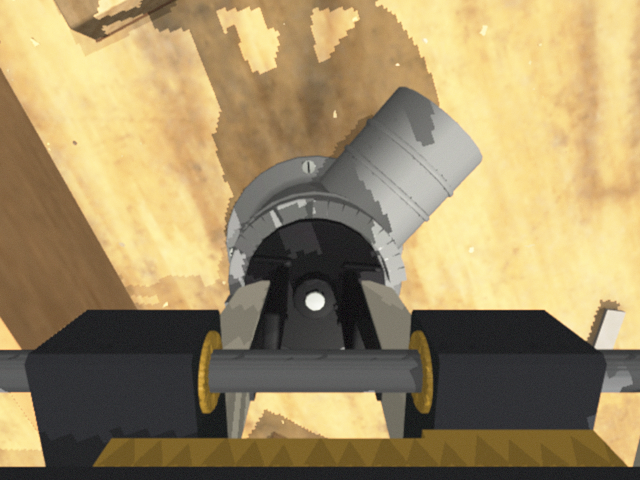

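The wrist torque rose to −0.75 N·m at a turn of about 1.31 rad, so the collar is on its stop. Next I release and lift straight up.

Call:
send_rows(moves=[[[0.2,0,0,0,0,0,0.01],[-0.2,0,0,0,0,0,0.01],[-1,0,0,0,0,0,0.01],[-1,0,0,0,0,0,0.01],[-1,0,0,0,0,0,0.01],[-1,0,0,0,0,0,0.01],[-1,0,0,0,0,0,0.01],[-1,0,0,0,0,0,0.01]]])

```text
clock: 8.65
ee_pos: [529.2, -215.0, 102.3]
tcp_rot: [0.002, 0.835, 0.551, -0.0]
force: [0.4, -0.1, 0.3]
gripper_width: 88.9
```

```bash
python3 - <<'E'
from station import *
from h import *
o=get_obs();print(o['clock'],o['ee_pos'],o['force'],o['gripper_width'],o['wrist_torque'])
E
```

```text
8.65 [ 529.15044137 -215.03294921  102.30896204] [ 0.36198244 -0.05425534  0.28381833] 88.86700692987789 [-0.10033438  0.05741762 -0.03760377]
```

Released. Now I'll lift 160 mm and back off 60 mm along tool −x for a view.

Call:
send_rows(moves=[[[-1,0,0,-0.03,0,0,0],[-1,0,0,-0.07,0,0,0],[-1,0,0,-0.12,0,0,0],[-1,0,0,-0.17,0,0,0],[-1,-0.02,0,-0.22,0,0,0],[-1,-0.05,0,-0.24,0,0,0],[-1,-0.05,0,-0.24,0,0,0],[-1,-0.05,0,-0.24,0,0,0]]])

```text
clock: 9.45
ee_pos: [513.8, -248.8, 282.1]
tcp_rot: [0.002, 0.835, 0.55, 0.0]
force: [0.3, 0.3, -1.2]
gripper_width: 92.8
```

```bash
python3 - <<'E'
from station import *
from h import *
import pickle
o=get_obs();print(o['clock'],o['ee_pos'])
w=wcam(snapshot('wrist'),o);pickle.dump((w,o),open('w7.pkl','wb'))
print(proj(w,[[528.9,-215.7,118]]))
s=snapshot('top')['pixels'][170:310,180:320]
cv2.imwrite('pics/n1.png',cv2.resize(s,(420,420),interpolation=cv2.INTER_CUBIC)[:,:,::-1])
E
python3 ov.py w7.pkl 528.9 -215.7 1.12 29 pics/ov7.png
```

```text
9.45 [ 513.78381413 -248.83922017  282.08615954]
[[314.95519774 179.72483552]]
[ 536.85996913 -211.16054151  101.        ]
```

View pics/ov7.png

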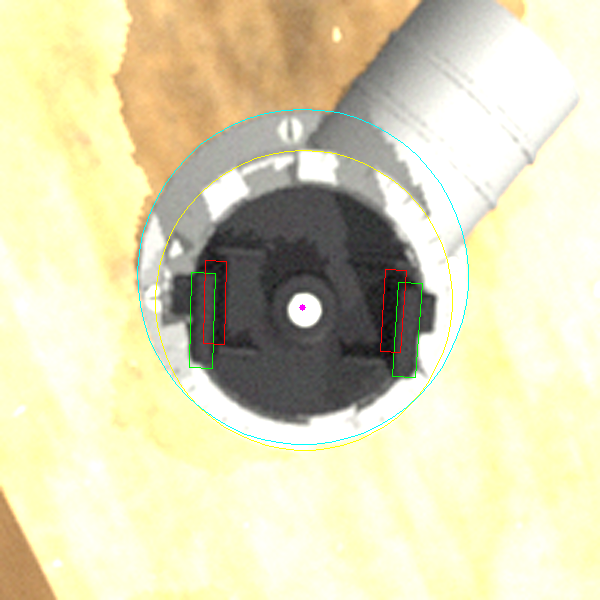

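View pics/n1.png

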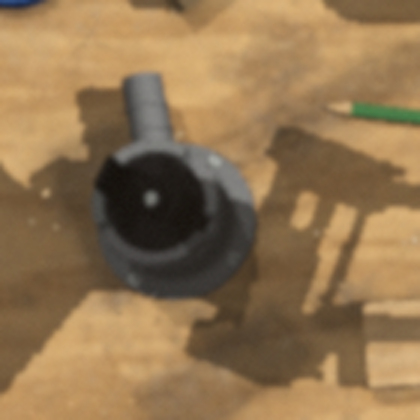

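The ears match the overlay at 1.12 rad (a turn of 1.25), sprung out to 58 mm apart. The narrow gate looks untouched, and the arm is clear.

```bash
python3 -c "
from station import *
print(close_job())"
```

```text
the job is handed in; nothing more can be done
None
```

The wide-pipe gate is open and the job is handed in; the narrow-pipe gate was left alone. It took about 9.5 s of the 32 s allowed.

- **Squeeze:** I gripped the collar's ears at 20 N until they were fully in, at a 37 mm opening. They stayed squeezed (37.1–37.3 mm) through the whole turn.
- **Turn:** I turned the collar counter-clockwise until the wrist torque rose to 0.75 N·m. The gripper had turned about 1.31 rad by then, so I took that as the stop. I then let go and lifted straight up.
- **Checks after release:** In the wrist picture the ears match a model overlay at a collar turn of about 1.25 rad, sprung back out to 58 mm apart. The top picture shows the narrow gate looking as it did at the start. Nothing was touching the arm, and its measured force was close to zero.

**Disagreements:** The gripper turned about 0.06 rad further than the collar's 1.25 rad stop. I put that down to give in the grip. The side camera placed the gate's axis about 3 mm from where the wrist and top cameras did, and I used the wrist value. No check failed.

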